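# Find the short foot of a rocking soldering slab and wedge it steady

## Robot

A 7-joint arm with a two-finger parallel gripper is mounted at the origin on a cart in front of the work surface, level with it; the furniture and walls round the work are solid. World frame = base frame: x ahead of the robot, y to its left, z up, the work surface at z = 0. Lengths are in m, angles in rad, forces in N, time in s.
With the tool pointing down it reaches from about 0.425 to 0.95 m from the base axis. Payload 4.7 kg.
Tool frame: the origin (TCP) lies midway between the tips of the shut fingers; the grasp point (between the pads) lies 19 mm behind it; z points along the fingers, y is the line along which they close (so a half turn about z gives the same grasp; the last joint's range is limited). The gripper opens to 85 mm and grips with 20 to 120 N. Pads are 22 mm wide; open, the fingers measure 114 mm over their backs; the gripper's body (76 mm by 85 mm) begins 54 mm behind the grasp point. The pads swing forward as they close: fully open they stand 13 mm farther back than shut.
Start: joints at [-1.171, 0.469, -0.049, 1.532, 0.024, 1.141, -0.082], TCP at [0.281, 0.614, 0.231] pointing down, gripper open.
Joint ranges: [-2.59, 2.59], [-0.33, 1.99], [-1.39, 1.29], [0.1, 2.45], [-1.04, 4.18], [0.21, 1.99], [-2.66, 2.66]. Speed limits (rad/s): [2.57, 2.57, 3.14, 3.14, 3.14, 3.14, 3.14].

## Interface

Orientations are given as a unit quaternion [x, y, z, w].
In Python, from bench import manip, eyes gives the robot as it stands.
- The arm moves only by the shell command python3 -m crank 'ROWS'. ROWS is JSON, a list of rows, each an object with "rot": the turn, a rotation vector about the tool's x, y, z in units of 120 degrees (1.0 is 120 degrees), a list of three; "translation": the shift along the tool's x, y, z in units of 0.4 m (1.0 is 0.4 m), a list of three; "grip": the opening, from -1 (shut) to 1 (fully open), so that 0 is half open. In form: [{"rot": [wx, wy, wz], "translation": [tx, ty, tz], "grip": grip}, ...]. A call has 1 to 8 rows; each row is the pose to reach, as a shift and turn from the pose commanded when the call began, along the tool's axes at that moment; what a row does not reach only later rows make up. A row lasts 1/12 s, in which the tool goes at most 41.7 mm and 7.16 degrees, less where a joint would pass 70% of its speed; a pose out of reach is approached as far as the arm can. A call with a number of a shift or a turn outside -1 to 1 is refused whole. A call with a gripper value outside its range is refused whole. The fingers move at their own pace and stop on an object; the grip force is fixed at half the most. Time passes only in rows, so rows that repeat a pose let the fingers close. It gives the time, the measured TCP pose, the force, the opening and the grip force at its end, in the units of the state.
- manip.observe(): the state, without advancing time (a new reading comes with each control period).
- eyes.camera(name): name is "scene" or "top" or "wrist"; returns the picture (400x640x3 uint8, red, green, blue); there is no depth.
- eyes.get_calibration(name): a dict with "fx", "fy", "cx", "cy" (pixels), "extrinsics" (4x4, takes a point from world to camera coordinates). Camera axes: x right, y down, z forward; pixel columns grow to the right and rows downward; lengths in m; the calibration is good to about 2 mm. The wrist camera is an equidistant fisheye: a pixel r from the principal point sees the ray r / f radians off the axis. A picture is of the moment at which its call begins: read the wrist's pose just before it. get_calibration takes no time and is no camera call; for the wrist camera it gives the pose at the moment of the call.
- manip.sign_off(): hands the job in; it is judged then, once.
Trained networks look in the newest picture that a camera, given by its name, has taken for a name from the list of things; names that differ only in an ending like _2 or _b are one class to them, and where a whole thing is asked for, a point or a joint stands for the part that bears it (a point fixed in the world has none). Each returns a list of dicts, best first, with "confidence" (0 to 1); they miss things now and then, are a little off and sometimes report something else, mostly with a low value. They report only what shows in the picture. A call takes as long as a camera call.
- eyes.recognise(camera, query): "extent" ([centre column, centre row, width, height] in pixels, round what is visible of it).
- eyes.regions_of(camera, query): "region" (400x640 bool, what is visible of it) and "extent" ([centre column, centre row, width, height] in pixels, round what is visible of it).
- eyes.tip_of(camera, query): "at" ([column, row] in pixels: a listed point, or the origin of a listed thing).
The state is a dict: "clock": time; "joint_positions": joint angles; "qvel": joint speeds; "joint_efforts": joint torques, N m; "ee_pos": TCP position; "tool_rot": TCP orientation; "contact_force": force on the tool from outside, world axes, zero at the start; "ft_torque": the same for the moment, N m; "width": finger opening in m; "grasp_force": force on a finger pad.
Only numpy, scipy, OpenCV 4.12 (cv2) and the standard library are available. Lean on these libraries where they do the work, as an engineer would, in place of code of your own. Each camera call takes 0.05 s, during which the arm holds its last target. There are 200 camera calls.

## Task

The grey soldering slab rocks on the bench because one of its four feet is short. Feel for the corner that gives way by pressing gently on the corners with the fingertips (the slab is brittle), then slide the wooden wedge in under that corner's foot, thin end first along the bench, until it just takes the load without lifting the slab or pushing it along; let go of it and press that corner once more to prove that it no longer gives. The slab must end up level and steady where it stands, wedge in place, with the silver cuff still resting on it.

Things in the scene. Friction and masses are not known exactly. Their poses are not given: they have to be found in the camera images.
- slab: Grey perforated soldering slab, 108 (x) x 138 (y) x 10 mm, 0.75 kg, level on four domed rubber feet, 16 mm in diameter, at x = +-42, y = +-57 mm. Origin: centre of its underside, 12 mm above the bench; x along the short side, y the long side, z up. Three feet are 12 mm long, the fourth is 2 to 6.5 mm shorter (which and how much is unknown) and hangs so far above the bench
- slab_top (a point): Centre of the slab's top face, 10 mm above its origin (22 mm above the bench); axes as the slab. About 1 N on the top over the short foot makes that corner sink until the foot meets the bench (slab tilts 0.014 to 0.046 rad); the other corners stand firm. Let go, it comes level again by its own weight
- silver_cuff: Hammered silver bracelet, open ring 54 x 59 mm, 22 mm high, 45 g, standing loose on the middle of the slab; origin at the centre of its underside
- wedge: Dark hardwood taper wedge flat on the bench, 120 mm long (x), 24 mm wide (y), 35 g. Origin: centre of its flat underside. x axis points to the thin end. Its top slopes evenly from 13.5 mm high at the thick end (x = -60 mm) to 1.5 mm at the thin end (x = +60 mm), 0.1 mm per mm; it stays where it is left under load
- wedge_grip (a point): Where to grip the wedge across its width (24 mm): 46 mm behind its middle towards the thick end (14 mm in front of the thick end), 5 mm above its underside; the wedge is 12 mm high here. Axes as the wedge
- wedge_tip (a point): Middle of the wedge's thin edge, 106 mm ahead of the grip point; axes as the wedge. Pushed along lying lightly on the bench, the wedge resists with under 1 N; when its slope meets the short foot the resistance rises by 2 to 3 N within a millimetre or two; if it is pushed on, at about 4 N, the slab is lifted off its other feet or shoved along

How it is judged:
By the outcome, as a careful person would: the job done as asked, in the order asked, and still so for the second after the job is handed in, with the robot touching nothing.
It also fails if it takes over 67 s, if anything falls off the work surface, if the arm or the gripper's body presses on something with over 40 N, if the wrist force passes 120 N, or if a joint passes its speed limit or range.

## Working session

There is one attempt and no reset: what is moved stays moved. The work goes in short steps, Python scripts to look and compute and a shell command to move; the robot and the scene stay as the last step left them, time stands still between calls to the robot, and variables do not carry over. Pictures are saved under pics/ and viewed, at most 10 in all, crops included, and the job is handed in when it is done.

```bash
mkdir -p pics; ls; cat > h.py <<'E'
import numpy as np, cv2
from scipy.spatial.transform import Rotation as R
from bench import manip, eyes
def ray(cam,px,cal=None):
    c=cal or eyes.get_calibration(cam); E=np.array(c["extrinsics"])
    u=(px[0]-c["cx"])/c["fx"]; v=(px[1]-c["cy"])/c["fy"]
    if cam=="wrist":
        r=np.hypot(u,v); s=np.sin(r)/r if r>1e-9 else 1; d=np.array([u*s,v*s,np.cos(r)])
    else: d=np.array([u,v,1.])
    return -E[:3,:3].T@E[:3,3], E[:3,:3].T@d
def atz(cam,px,z,cal=None):
    o,d=ray(cam,px,cal); return o+d*(z-o[2])/d[2]
def proj(cam,p):
    c=eyes.get_calibration(cam); E=np.array(c["extrinsics"]); q=E[:3,:3]@p+E[:3,3]
    return np.array([c["cx"]+c["fx"]*q[0]/q[2], c["cy"]+c["fy"]*q[1]/q[2]])
def rows(p,yaw=None,Rt=None):
    s=manip.observe(); R0=R.from_quat(s["tool_rot"])
    t=R0.inv().apply(np.array(p)-s["ee_pos"])/0.4
    return t
def st():
    s=manip.observe(); print(s["clock"],np.round(s["ee_pos"],4),np.round(R.from_quat(s["tool_rot"]).as_matrix(),3).tolist(),np.round(s["contact_force"],2),round(s["width"],4))
E
python3 - <<'E'
from h import *
st(); s=manip.observe(); print(s["tool_rot"],s["joint_positions"])
for c in("top","scene"):
    im=eyes.camera(c); cv2.imwrite(f"pics/{c}0.png",im[...,::-1])
    for q in("slab","silver_cuff","wedge"):
        for r in eyes.regions_of(c,q)[:1]:
            m=r["region"].astype(np.uint8); print(c,q,round(r["confidence"],2),np.round(r["extent"],1),cv2.minAreaRect(np.argwhere(m)[:,::-1].astype(np.float32)))
    for q,z in(("slab_top",.022),("wedge_grip",.005),("wedge_tip",0)):
        for r in eyes.tip_of(c,q)[:2]: print(c,q,round(r["confidence"],2),np.round(r["at"],1),np.round(atz(c,r["at"],z),4))
E
```

```text
pics
0.0 [0.2804 0.6134 0.2303] [[-0.909, 0.416, -0.001], [0.416, 0.909, -0.002], [-0.0, -0.002, -1.0]] [-0.35  0.5   0.32] 0.0853
[ 2.12729493e-01  9.77110646e-01 -9.59895631e-04 -1.62943096e-04] [-1.17092347  0.4694486  -0.04857277  1.53368812  0.02410984  1.14098908
 -0.08227826]
top slab 0.88 [230.8 236.3  64.5  53.4] ((230.7432403564453, 233.04054260253906), (58.69043731689453, 46.19611358642578), 9.462322235107422)
top silver_cuff 0.53 [402.5 201.1  13.7  36.9] ((400.0799865722656, 202.06002807617188), (9.838700294494629, 38.01316452026367), 10.304845809936523)
top wedge 0.93 [401.4 203.7  14.1  43.6] ((400.3053283691406, 202.27244567871094), (10.431499481201172, 38.404762268066406), 10.784297943115234)
top slab_top 0.76 [230.9 233.4] [0.5182 0.0525 0.022 ]
top slab_top 0.3 [404.2 176. ] [ 0.6526 -0.3743  0.022 ]
top wedge_grip 0.8 [401.8 213.5] [ 0.5607 -0.3676  0.005 ]
top wedge_tip 0.84 [405.9 176.9] [ 0.6545 -0.3839  0.    ]
scene slab 0.95 [229.2 195.4  73.3  31.1] ((229.453125, 192.92401123046875), (33.56897735595703, 63.889339447021484), 72.34988403320312)
scene silver_cuff 0.66 [226.4 182.4  23.7  18.9] ((224.5, 183.5), (17.0, 23.0), 90.0)
scene wedge 0.76 [404.1 240.4  42.6  22.9] ((404.0631103515625, 240.1377410888672), (12.34813117980957, 48.48345947265625), 65.37643432617188)
scene slab_top 0.96 [231.5 189.3] [0.5225 0.0484 0.022 ]
scene wedge_grip 0.67 [391.9 249.9] [ 0.5487 -0.3613  0.005 ]
scene wedge_tip 0.84 [424.4 231.3] [ 0.6589 -0.3819  0.    ]
```

```bash
python3 - <<'E'
from h import *
a=cv2.imread("pics/top0.png")[150:300,150:460]; b=cv2.imread("pics/scene0.png")[140:280,150:460]
b=cv2.resize(b,None,fx=2,fy=2,interpolation=3);a=cv2.resize(a,None,fx=2,fy=2,interpolation=3)
cv2.imwrite("pics/v1.png",np.vstack([a,b]))
for c in("top","scene"):
    k=eyes.get_calibration(c); E=np.array(k["extrinsics"]); print(c,k["fx"],np.round(-E[:3,:3].T@E[:3,3],3),np.round(E[2,:3],2))
    eyes.camera(c); r=eyes.regions_of(c,"slab")[0]
    cs,_=cv2.findContours(r["region"].astype(np.uint8),0,2); P=np.array([atz(c,p[0],.022)[:2] for p in max(cs,key=len)],np.float32)
    print(cv2.minAreaRect(P*1000),np.round(P[[P[:,0].argmin(),P[:,0].argmax(),P[:,1].argmin(),P[:,1].argmax()]],3).tolist())
E
```

```text
top 397.1008667138841 [ 0.46  -0.14   0.986] [ 0.14 -0.03 -0.99]
((519.2093505859375, 51.152156829833984), (140.43917846679688, 110.49626159667969), 79.45098114013672) [[0.4560000002384186, -0.003000000026077032], [0.5809999704360962, 0.10100000351667404], [0.5419999957084656, -0.024000000208616257], [0.49000000953674316, 0.12800000607967377]]
scene 389.3473333986549 [-0.036 -0.604  0.427] [ 0.72  0.52 -0.46]
((511.0046081542969, 44.816375732421875), (163.7015838623047, 116.74149322509766), 80.13001251220703) [[0.4399999976158142, -0.019999999552965164], [0.5759999752044678, 0.0860000029206276], [0.5210000276565552, -0.03999999910593033], [0.4880000054836273, 0.13199999928474426]]
```

View pics/v1.png

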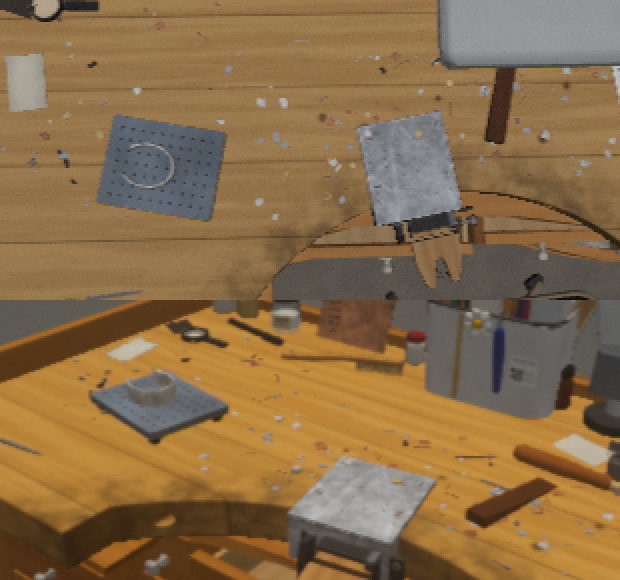

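The picture shows the slab at top-camera pixel (231, 234), turned about -10.5°, with the cuff on it. The wedge is at (400, 202), thick end towards the robot, and its tip points away under the grey bin's edge. A steel block sits at about (355, 235). I'll move over the slab and shut the fingers.

```bash
R1='{"rot":[0,0,0],"translation":[-0.56,-0.515,0.06],"grip":-1}'; python3 -m crank '[{"rot":[0,0,0],"translation":[-0.56,-0.515,0.06],"grip":-1},{"rot":[0,0,0],"translation":[-0.56,-0.515,0.06],"grip":-1},{"rot":[0,0,0],"translation":[-0.56,-0.515,0.06],"grip":-1},{"rot":[0,0,0],"translation":[-0.56,-0.515,0.06],"grip":-1},{"rot":[0,0,0],"translation":[-0.56,-0.515,0.06],"grip":-1},{"rot":[0,0,0],"translation":[-0.56,-0.515,0.06],"grip":-1},{"rot":[0,0,0],"translation":[-0.56,-0.515,0.06],"grip":-1},{"rot":[0,0,0],"translation":[-0.56,-0.515,0.06],"grip":-1}]'
python3 -m crank '[{"rot":[0,0,-0.118],"translation":[-0.56,-0.515,0.06],"grip":-1},{"rot":[0,0,-0.118],"translation":[-0.56,-0.515,0.06],"grip":-1},{"rot":[0,0,-0.118],"translation":[-0.56,-0.515,0.06],"grip":-1},{"rot":[0,0,-0.118],"translation":[-0.56,-0.515,0.06],"grip":-1},{"rot":[0,0,-0.118],"translation":[-0.56,-0.515,0.06],"grip":-1},{"rot":[0,0,-0.118],"translation":[-0.56,-0.515,0.06],"grip":-1},{"rot":[0,0,-0.118],"translation":[-0.56,-0.515,0.06],"grip":-1},{"rot":[0,0,-0.118],"translation":[-0.56,-0.515,0.06],"grip":-1}]'
python3 - <<'E'
from h import *
st()
c="wrist"; cal=eyes.get_calibration(c); im=eyes.camera(c); cv2.imwrite("pics/w1.png",im[...,::-1])
for r in eyes.regions_of(c,"slab")[:1]:
    cs,_=cv2.findContours(r["region"].astype(np.uint8),0,2); P=np.array([atz(c,p[0],.022,cal)[:2] for p in max(cs,key=len)],np.float32)
    print(r["confidence"],r["extent"],cv2.minAreaRect(P*1000))
for q,z in(("slab_top",.022),("silver_cuff",.022)):
    for r in eyes.tip_of(c,q)[:1]: print(q,r["confidence"],r["at"],atz(c,r["at"],z,cal))
E
```

```text
clock: 1.57
ee_pos: [0.4014, 0.3264, 0.2071]
tool_rot: [0.217, 0.976, -0.002, 0.001]
contact_force: [1.2, -1.4, 0.2]
width: -0.0001
grasp_force: 0.0
clock: 2.23
ee_pos: [0.5181, 0.0473, 0.1834]
tool_rot: [0.094, 0.996, -0.001, 0.001]
contact_force: [0.1, -0.3, -0.1]
width: -0.0
grasp_force: 0.0
2.2333 [0.5181 0.0473 0.1834] [[-0.982, 0.187, 0.001], [0.187, 0.982, -0.002], [-0.002, -0.002, -1.0]] [ 0.1  -0.32 -0.12] -0.0
0.81 [328.4, 182.4, 134.7, 102.9] ((517.24560546875, 56.21092987060547), (138.72601318359375, 107.53752136230469), 79.2129898071289)
slab_top 0.81 [328.3, 182.7] [0.51645711 0.05774111 0.022     ]
```

View pics/w1.png

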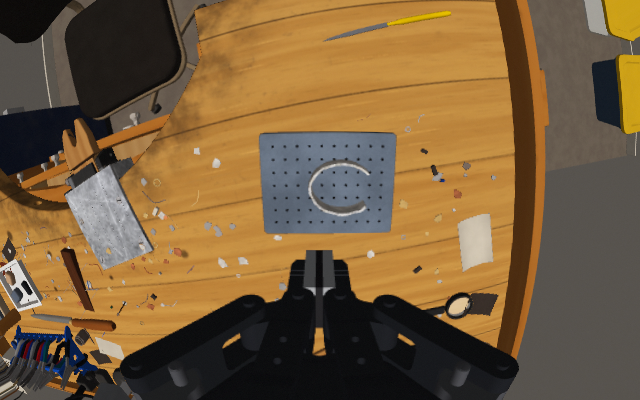

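The wrist view shows the slab square in frame at (328, 182), with the cuff at (341, 187) and the wedge at (76, 280). Slab centre is about (0.518, 0.054) with the tool axes aligned to it. Next I feel the first corner (+x, +y).

```bash
cat > chk.py <<'E'
import sys
from h import *
s=manip.observe(); print("   z %.4f"%s["ee_pos"][2],np.round(s["contact_force"],2),round(s["clock"],2))
sys.exit(abs(s["contact_force"][2]-float(sys.argv[1]))>float(sys.argv[2]))
E
python3 -m crank '[{"rot":[0,0,0],"translation":[-0.102,0.159,0.2],"grip":-1},{"rot":[0,0,0],"translation":[-0.102,0.159,0.2],"grip":-1},{"rot":[0,0,0],"translation":[-0.102,0.159,0.2],"grip":-1},{"rot":[0,0,0],"translation":[-0.102,0.159,0.38],"grip":-1},{"rot":[0,0,0],"translation":[-0.102,0.159,0.38],"grip":-1},{"rot":[0,0,0],"translation":[-0.102,0.159,0.38],"grip":-1},{"rot":[0,0,0],"translation":[-0.102,0.159,0.385],"grip":-1},{"rot":[0,0,0],"translation":[-0.102,0.159,0.385],"grip":-1}]' >/dev/null
python3 chk.py 0 9
python3 -m crank '[{"rot":[0,0,0],"translation":[0,0,0.0075],"grip":-1},{"rot":[0,0,0],"translation":[0,0,0.0075],"grip":-1},{"rot":[0,0,0],"translation":[0,0,0.0075],"grip":-1}]' >/dev/null; python3 chk.py 0 1.2 && 
python3 -m crank '[{"rot":[0,0,0],"translation":[0,0,0.0025],"grip":-1},{"rot":[0,0,0],"translation":[0,0,0.0025],"grip":-1}]' >/dev/null; python3 chk.py 0 1.2 && 
python3 -m crank '[{"rot":[0,0,0],"translation":[0,0,0.0025],"grip":-1},{"rot":[0,0,0],"translation":[0,0,0.0025],"grip":-1}]' >/dev/null; python3 chk.py 0 1.2 && 
python3 -m crank '[{"rot":[0,0,0],"translation":[0,0,0.0025],"grip":-1},{"rot":[0,0,0],"translation":[0,0,0.0025],"grip":-1}]' >/dev/null; python3 chk.py 0 1.2
st() { :; }; python3 -c "from h import *; st()"
```

```text
z 0.0306 [ 0.97 -0.54  0.01] 3.1
   z 0.0279 [ 0.28 -0.51 -0.59] 3.35
   z 0.0279 [ 0.28 -0.51 -0.59] 3.35
   z 0.0279 [ 0.28 -0.51 -0.59] 3.35
   z 0.0279 [ 0.28 -0.51 -0.59] 3.35
3.35 [0.5693 0.1084 0.0279] [[-0.984, 0.181, 0.003], [0.181, 0.984, 0.001], [-0.002, 0.001, -1.0]] [ 0.28 -0.51 -0.59] -0.0001False
False
False
False
False
```

```bash
sed -i 's/^sys.exit(\(.*\))$/sys.exit(int(\1))/' chk.py
python3 -m crank '[{"rot":[0,0,0],"translation":[0,-0.0155,0.0025],"grip":-1},{"rot":[0,0,0],"translation":[0,-0.0155,0.0025],"grip":-1},{"rot":[0,0,0],"translation":[0,-0.0155,0.0025],"grip":-1},{"rot":[0,0,0],"translation":[0,-0.0155,0.0025],"grip":-1}]' >/dev/null; python3 chk.py 0 2 && 
python3 -m crank '[{"rot":[0,0,0],"translation":[0,0,0.005],"grip":-1},{"rot":[0,0,0],"translation":[0,0,0.005],"grip":-1},{"rot":[0,0,0],"translation":[0,0,0.005],"grip":-1}]' >/dev/null && python3 chk.py 0 1.4 && 
python3 -m crank '[{"rot":[0,0,0],"translation":[0,0,0.0025],"grip":-1},{"rot":[0,0,0],"translation":[0,0,0.0025],"grip":-1},{"rot":[0,0,0],"translation":[0,0,0.0025],"grip":-1}]' >/dev/null && python3 chk.py 0 1.4 && 
python3 -m crank '[{"rot":[0,0,0],"translation":[0,0,0.0025],"grip":-1},{"rot":[0,0,0],"translation":[0,0,0.0025],"grip":-1},{"rot":[0,0,0],"translation":[0,0,0.0025],"grip":-1}]' >/dev/null && python3 chk.py 0 1.4 && 
python3 -m crank '[{"rot":[0,0,0],"translation":[0,0,0.0025],"grip":-1},{"rot":[0,0,0],"translation":[0,0,0.0025],"grip":-1},{"rot":[0,0,0],"translation":[0,0,0.0025],"grip":-1}]' >/dev/null && python3 chk.py 0 1.4
python3 -c "from h import *; st()"
```

```text
z 0.0255 [ 0.86 -0.5  -0.17] 3.68
   z 0.0231 [-0.14 -0.41  0.51] 3.93
   z 0.0222 [-0.47  0.02  0.67] 4.18
   z 0.0214 [0.71 0.14 1.41] 4.43
4.4333 [0.5674 0.1021 0.0214] [[-0.984, 0.181, 0.0], [0.181, 0.984, 0.0], [-0.0, 0.0, -1.0]] [0.71 0.14 1.41] 0.0003
```

```bash

python3 -m crank '[{"rot":[0,0,0],"translation":[0,0,0.0015],"grip":-1},{"rot":[0,0,0],"translation":[0,0,0.0015],"grip":-1}]' >/dev/null && python3 chk.py 0 2.6 && 
python3 -m crank '[{"rot":[0,0,0],"translation":[0,0,0.0015],"grip":-1},{"rot":[0,0,0],"translation":[0,0,0.0015],"grip":-1}]' >/dev/null && python3 chk.py 0 2.6 && 
python3 -m crank '[{"rot":[0,0,0],"translation":[0,0,0.0015],"grip":-1},{"rot":[0,0,0],"translation":[0,0,0.0015],"grip":-1}]' >/dev/null && python3 chk.py 0 2.6
python3 -c "from h import *; st()"
```

```text
z 0.0208 [1.17 1.19 1.37] 4.6
   z 0.0202 [0.64 0.13 0.97] 4.77
   z 0.0196 [ 1.04 -0.14  1.59] 4.93
4.9333 [0.5676 0.1022 0.0196] [[-0.984, 0.181, 0.001], [0.181, 0.984, 0.0], [-0.001, 0.0, -1.0]] [ 1.04 -0.14  1.59] 0.0
```

```bash

python3 -m crank '[{"rot":[0,0,0],"translation":[0,0,0.0015],"grip":-1},{"rot":[0,0,0],"translation":[0,0,0.0015],"grip":-1}]' >/dev/null && python3 chk.py 0 2.6 && 
python3 -m crank '[{"rot":[0,0,0],"translation":[0,0,0.0015],"grip":-1},{"rot":[0,0,0],"translation":[0,0,0.0015],"grip":-1}]' >/dev/null && python3 chk.py 0 2.6 && 
python3 -m crank '[{"rot":[0,0,0],"translation":[0,0,0.0015],"grip":-1},{"rot":[0,0,0],"translation":[0,0,0.0015],"grip":-1}]' >/dev/null && python3 chk.py 0 2.6 &&
python3 -m crank '[{"rot":[0,0,0],"translation":[0,0,0.0015],"grip":-1},{"rot":[0,0,0],"translation":[0,0,0.0015],"grip":-1}]' >/dev/null && python3 chk.py 0 2.6 && 
python3 -m crank '[{"rot":[0,0,0],"translation":[0,0,0.0015],"grip":-1},{"rot":[0,0,0],"translation":[0,0,0.0015],"grip":-1}]' >/dev/null && python3 chk.py 0 2.6 && 
python3 -m crank '[{"rot":[0,0,0],"translation":[0,0,0.0015],"grip":-1},{"rot":[0,0,0],"translation":[0,0,0.0015],"grip":-1}]' >/dev/null && python3 chk.py 0 2.6
python3 -c "from h import *; st()
cv2.imwrite('pics/w2.png',eyes.camera('wrist')[...,::-1])"
```

```text
z 0.0194 [1.13 1.05 4.52] 5.1
5.1 [0.5677 0.1022 0.0194] [[-0.984, 0.181, 0.001], [0.181, 0.984, 0.0], [-0.001, 0.001, -1.0]] [1.13 1.05 4.52] -0.0003
```

View pics/w2.png

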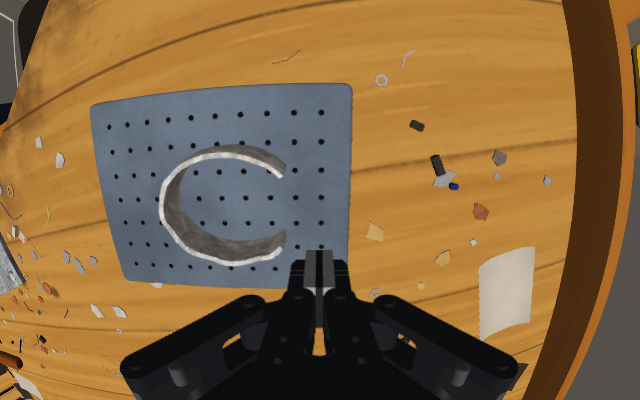

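The corner sank about 2.5 mm at roughly 1.3 N and then stopped hard, so the +x,+y corner gives. The picture shows the fingertips on the slab's corner at (330, 260), cuff undisturbed. For comparison I'll press a second corner (-x,+y).

```bash

python3 -m crank '[{"rot":[0,0,0],"translation":[0,0,-0.04],"grip":-1},{"rot":[0,0,0],"translation":[0.21,0,-0.04],"grip":-1},{"rot":[0,0,0],"translation":[0.21,0,-0.04],"grip":-1},{"rot":[0,0,0],"translation":[0.21,0,-0.04],"grip":-1},{"rot":[0,0,0],"translation":[0.21,0,-0.016],"grip":-1},{"rot":[0,0,0],"translation":[0.21,0,-0.016],"grip":-1},{"rot":[0,0,0],"translation":[0.21,0,-0.016],"grip":-1},{"rot":[0,0,0],"translation":[0.21,0,-0.016],"grip":-1}]' >/dev/null; python3 chk.py 0 2.0 && 
python3 -m crank '[{"rot":[0,0,0],"translation":[0,0,0.005],"grip":-1},{"rot":[0,0,0],"translation":[0,0,0.005],"grip":-1}]' >/dev/null && python3 chk.py 0 2 && 
python3 -m crank '[{"rot":[0,0,0],"translation":[0,0,0.002],"grip":-1},{"rot":[0,0,0],"translation":[0,0,0.002],"grip":-1}]' >/dev/null && python3 chk.py 0 2 && 
python3 -m crank '[{"rot":[0,0,0],"translation":[0,0,0.0015],"grip":-1},{"rot":[0,0,0],"translation":[0,0,0.0015],"grip":-1}]' >/dev/null && python3 chk.py 0 2 &&
python3 -m crank '[{"rot":[0,0,0],"translation":[0,0,0.0015],"grip":-1},{"rot":[0,0,0],"translation":[0,0,0.0015],"grip":-1}]' >/dev/null && python3 chk.py 0 2 &&
python3 -m crank '[{"rot":[0,0,0],"translation":[0,0,0.0015],"grip":-1},{"rot":[0,0,0],"translation":[0,0,0.0015],"grip":-1}]' >/dev/null && python3 chk.py 0 2 &&
python3 -m crank '[{"rot":[0,0,0],"translation":[0,0,0.0015],"grip":-1},{"rot":[0,0,0],"translation":[0,0,0.0015],"grip":-1}]' >/dev/null && python3 chk.py 0 2
python3 -c "from h import *; st()"
```

```text
z 0.0250 [-0.31 -0.48 -0.92] 5.82
   z 0.0230 [ 0.68 -0.14  0.1 ] 5.98
   z 0.0224 [-0.39 -0.52  0.48] 6.15
   z 0.0219 [-0.45  0.12  0.26] 6.32
   z 0.0217 [-0.74  1.03  4.48] 6.48
6.4833 [0.4847 0.1173 0.0217] [[-0.984, 0.181, 0.0], [0.181, 0.984, 0.0], [-0.0, 0.0, -1.0]] [-0.74  1.03  4.48] -0.0001
```

The second corner is firm at z = 21.8 mm, so the short foot is the +x,+y one with a gap of about 2.4 mm. I'll rise and go towards the wedge.

```bash

python3 -m crank '[{"rot":[0,0,0],"translation":[0,0,-0.2],"grip":0.4},{"rot":[0,0,0],"translation":[0,0,-0.4],"grip":0.4},{"rot":[0,0,0],"translation":[-0.1,-0.2,-0.4],"grip":0.4},{"rot":[0,0,0],"translation":[-0.2,-0.8,-0.4],"grip":0.4},{"rot":[0,0,0],"translation":[-0.2,-0.8,-0.4],"grip":0.4},{"rot":[0,0,0],"translation":[-0.2,-0.8,-0.4],"grip":0.4},{"rot":[0,0,0],"translation":[-0.2,-0.8,-0.4],"grip":0.4},{"rot":[0,0,0],"translation":[-0.2,-0.8,-0.4],"grip":0.4}]' >/dev/null
python3 - <<'E'
from h import *
st(); print(manip.observe()["joint_positions"])
for p in((362,187),(430,196)): print("bin foot",atz("scene",p,0))
c="wrist"; cal=eyes.get_calibration(c); im=eyes.camera(c); cv2.imwrite("pics/w3.png",im[...,::-1])
for r in eyes.regions_of(c,"wedge")[:1]:
    cs,_=cv2.findContours(r["region"].astype(np.uint8),0,2); P=np.array([atz(c,p[0],.004,cal)[:2] for p in max(cs,key=len)],np.float32)
    print(r["confidence"],r["extent"],cv2.minAreaRect(P*1000))
for q,z in(("wedge_grip",.005),("wedge_tip",0.001),("wedge",0)):
    for r in eyes.tip_of(c,q)[:1]: print(q,r["confidence"],r["at"],atz(c,r["at"],z,cal))
E
```

```text
7.15 [ 0.5014 -0.1204  0.1664] [[-0.984, 0.18, 0.001], [0.18, 0.984, 0.0], [-0.001, 0.0, -1.0]] [ 0.14  0.39 -0.79] 0.0597
[-0.06257322  0.28347779  0.26106849  1.99250155 -0.09453946  0.87640112
  1.63852348]
bin foot [ 0.76649014 -0.16890638  0.        ]
bin foot [ 0.82480174 -0.32825113  0.        ]
0.65 [147.9, 279.9, 27.9, 62.1] ((586.9208374023438, -362.325927734375), (30.065813064575195, 95.35475158691406), 78.29197692871094)
wedge_grip 0.67 [144.3, 255.8] [ 0.54818558 -0.35047331  0.005     ]
wedge 0.77 [152.0, 288.5] [ 0.599268   -0.36519875  0.        ]
```

View pics/w3.png

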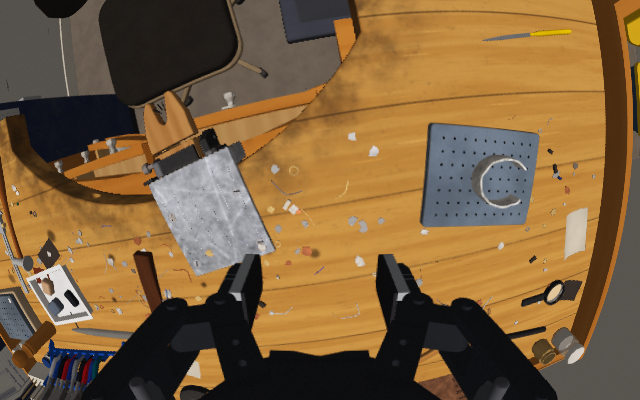

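The view shows the wedge at (148, 275), its grip end at (144, 256), beside the steel block, with the slab and cuff unchanged at (480, 175). I'll move above the wedge.

```bash

python3 -m crank '[{"rot":[0,0,0],"translation":[-0.235,-0.56,0],"grip":0.4},{"rot":[0,0,0],"translation":[-0.235,-0.56,0],"grip":0.4},{"rot":[0,0,0],"translation":[-0.235,-0.56,0],"grip":0.4},{"rot":[0,0,0],"translation":[-0.235,-0.56,0],"grip":0.4},{"rot":[0,0,0],"translation":[-0.235,-0.56,0],"grip":0.4},{"rot":[0,0,0],"translation":[-0.235,-0.56,0],"grip":0.4},{"rot":[0,0,0],"translation":[-0.235,-0.56,0],"grip":0.4},{"rot":[0,0,0],"translation":[-0.235,-0.56,0],"grip":0.4}]' >/dev/null
cat > look.py <<'E'
from h import *
import sys
st()
c="wrist"; cal=eyes.get_calibration(c); im=eyes.camera(c); cv2.imwrite(sys.argv[1],im[...,::-1])
for r in eyes.regions_of(c,"wedge")[:1]:
    cs,_=cv2.findContours(r["region"].astype(np.uint8),0,2); P=np.array([atz(c,p[0],.006,cal)[:2] for p in max(cs,key=len)],np.float32)
    print(r["confidence"],r["extent"],cv2.minAreaRect(P*1000))
for q,z in(("wedge_grip",.005),("wedge_tip",0.001),("wedge",0)):
    for r in eyes.tip_of(c,q)[:1]: print(q,r["confidence"],r["at"],np.round(atz(c,r["at"],z,cal),4))
E
python3 look.py pics/w4.png
```

```text
8.0667 [ 0.5539 -0.3559  0.1646] [[-0.983, 0.181, -0.001], [0.181, 0.983, 0.001], [0.002, 0.0, -1.0]] [-0.34  2.08  0.05] 0.0601
0.87 [318.2, 225.4, 28.7, 101.5] ((598.6839599609375, -364.0093688964844), (24.901262283325195, 117.38600158691406), 77.27120971679688)
wedge_grip 0.77 [321.9, 185.7] [ 0.5532 -0.3519  0.005 ]
wedge_tip 0.89 [316.8, 273.6] [ 0.6554 -0.3762  0.001 ]
wedge 0.69 [319.2, 228.3] [ 0.6005 -0.3634  0.    ]
```

View pics/w4.png

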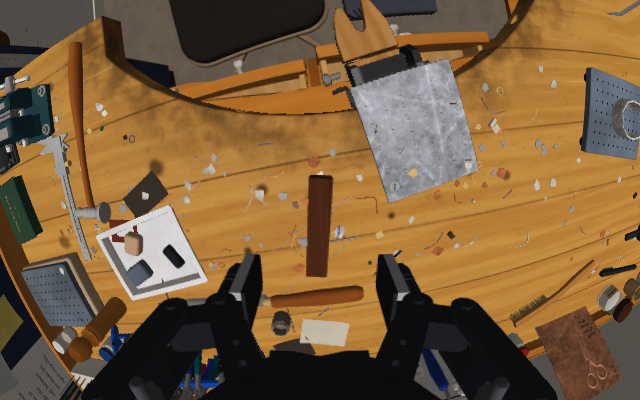

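The wedge lies at (318, 226), thick end up in the image and tip at (317, 274), nearly centred under the fingers. Its measured size of 117×25 mm matches, so I'll turn 2.5° and descend.

```bash

python3 -m crank '[{"rot":[0,0,0.021],"translation":[0.0025,0.0075,0.1],"grip":0.4},{"rot":[0,0,0.021],"translation":[0.0025,0.0075,0.2],"grip":0.4},{"rot":[0,0,0.021],"translation":[0.0025,0.0075,0.28],"grip":0.4},{"rot":[0,0,0.021],"translation":[0.0025,0.0075,0.32],"grip":0.4},{"rot":[0,0,0.021],"translation":[0.0025,0.0075,0.32],"grip":0.4},{"rot":[0,0,0.021],"translation":[0.0025,0.0075,0.32],"grip":0.4},{"rot":[0,0,0.021],"translation":[0.0025,0.0075,0.32],"grip":0.4}]' >/dev/null
python3 look.py pics/w5.png
```

```text
8.9 [ 0.5546 -0.3528  0.0395] [[-0.975, 0.223, 0.003], [0.223, 0.975, -0.001], [-0.003, -0.001, -1.0]] [ 0.46 -0.19  0.16] 0.0596
wedge_grip 0.7 [315.5, 238.4] [ 0.5533 -0.3539  0.005 ]
wedge_tip 0.63 [317.4, 356.9] [ 0.6617 -0.3777  0.001 ]
wedge 0.94 [315.6, 296.0] [ 0.6    -0.3648  0.    ]
```

```bash

python3 -m crank '[{"rot":[0,0,0],"translation":[0.002,-0.002,0.06],"grip":0.4},{"rot":[0,0,0],"translation":[0.002,-0.002,0.09],"grip":0.4},{"rot":[0,0,0],"translation":[0.002,-0.002,0.09],"grip":0.4},{"rot":[0,0,0],"translation":[0.002,-0.002,0.09],"grip":0.4},{"rot":[0,0,0],"translation":[0.002,-0.002,0.09],"grip":0.4}]' >/dev/null; python3 chk.py 0 3 &&
python3 -m crank '[{"rot":[0,0,0],"translation":[0,0,0],"grip":-1},{"rot":[0,0,0],"translation":[0,0,0],"grip":-1},{"rot":[0,0,0],"translation":[0,0,0],"grip":-1},{"rot":[0,0,0],"translation":[0,0,0],"grip":-1},{"rot":[0,0,0],"translation":[0,0,0],"grip":-1},{"rot":[0,0,0],"translation":[0,0,0],"grip":-1}]'
```

```text
z 0.0023 [0.53 0.03 0.37] 9.57
clock: 10.07
ee_pos: [0.5529, -0.3537, 0.0027]
tool_rot: [0.113, 0.994, -0.0, 0.001]
contact_force: [-1.0, -0.1, 5.0]
width: 0.022
grasp_force: 59.4
```

Gripped (width 22 mm, 59 N). I'll lift it and carry it towards the slab.

```bash

python3 -m crank '[{"rot":[0,0,0],"translation":[0,0,-0.05],"grip":-1},{"rot":[0,0,0],"translation":[0,0,-0.15],"grip":-1},{"rot":[0,0,0],"translation":[0,0,-0.25],"grip":-1},{"rot":[0,0,0],"translation":[0,0,-0.35],"grip":-1},{"rot":[0,0,0],"translation":[0.01,0.1,-0.4],"grip":-1},{"rot":[0,0,0],"translation":[0.02,0.2,-0.4],"grip":-1},{"rot":[0,0,0],"translation":[0.03,0.3,-0.4],"grip":-1},{"rot":[0,0,0],"translation":[0.04,0.4,-0.4],"grip":-1}]' >/dev/null
python3 -c "from h import *; print(manip.observe()['joint_positions'][6])"
python3 -m crank '[{"rot":[0,0,0.05],"translation":[0.04,0.12,0],"grip":-1},{"rot":[0,0,0.1],"translation":[0.04,0.18,0],"grip":-1}]'
python3 -c "from h import *; print(manip.observe()['joint_positions']);st()"
```

```text
1.7406482224515558
clock: 10.9
ee_pos: [0.5716, -0.1162, 0.1613]
tool_rot: [0.217, 0.976, 0.001, -0.001]
contact_force: [-0.2, 0.4, -0.2]
width: 0.0222
grasp_force: 58.9
[-0.13087923  0.40147368  0.33883992  1.84641965 -0.16585242  0.92330194
  1.41657197]
10.9 [ 0.5716 -0.1162  0.1613] [[-0.906, 0.424, -0.002], [0.424, 0.906, 0.002], [0.003, 0.001, -1.0]] [-0.17  0.36 -0.18] 0.0222
```

```bash

for i in 1; do
python3 -m crank '[{"rot":[0,0,0.46],"translation":[0,0,0],"grip":-1},{"rot":[0,0,0.46],"translation":[0,0,0],"grip":-1},{"rot":[0,0,0.46],"translation":[0,0,0],"grip":-1},{"rot":[0,0,0.46],"translation":[0,0,0],"grip":-1},{"rot":[0,0,0.46],"translation":[0,0,0],"grip":-1},{"rot":[0,0,0.46],"translation":[0,0,0],"grip":-1},{"rot":[0,0,0.46],"translation":[0,0,0],"grip":-1},{"rot":[0,0,0.46],"translation":[0,0,0],"grip":-1}]' >/dev/null
python3 -m crank '[{"rot":[0,0,0.46],"translation":[0,0,0],"grip":-1},{"rot":[0,0,0.46],"translation":[0,0,0],"grip":-1},{"rot":[0,0,0.46],"translation":[0,0,0],"grip":-1},{"rot":[0,0,0.46],"translation":[0,0,0],"grip":-1},{"rot":[0,0,0.46],"translation":[0,0,0],"grip":-1},{"rot":[0,0,0.46],"translation":[0,0,0],"grip":-1},{"rot":[0,0,0.46],"translation":[0,0,0],"grip":-1},{"rot":[0,0,0.46],"translation":[0,0,0],"grip":-1}]' >/dev/null
python3 -m crank '[{"rot":[0,0,0.46],"translation":[0,0,0],"grip":-1},{"rot":[0,0,0.46],"translation":[0,0,0],"grip":-1},{"rot":[0,0,0.46],"translation":[0,0,0],"grip":-1},{"rot":[0,0,0.46],"translation":[0,0,0],"grip":-1},{"rot":[0,0,0.46],"translation":[0,0,0],"grip":-1},{"rot":[0,0,0.46],"translation":[0,0,0],"grip":-1},{"rot":[0,0,0.46],"translation":[0,0,0],"grip":-1},{"rot":[0,0,0.46],"translation":[0,0,0],"grip":-1}]' >/dev/null
done
python3 -c "from h import *; print(manip.observe()['joint_positions']);st()
print(rows([.6982,.0885,.1613])); print(eyes.get_calibration('wrist')['extrinsics'])"
```

```text
[-0.60664065  0.60286493  1.06789728  1.86765902 -0.61168328  1.04508004
 -1.04564202]
12.9 [ 0.5728 -0.1196  0.1614] [[0.982, -0.188, -0.001], [-0.188, -0.982, 0.0], [-0.001, 0.0, -1.0]] [ 0.46 -0.71  0.79] 0.022
[ 2.10031473e-01 -5.69972084e-01  7.90893043e-05]
[[-0.18785143 -0.98219659  0.00130057 -0.00929494]
 [-0.93043927  0.17837637  0.32010098  0.53379781]
 [-0.31463408  0.05892133 -0.94738254  0.50045313]
 [ 0.          0.          0.          1.        ]]
```

```bash

python3 -m crank '[{"rot":[0,0,0],"translation":[0.227,-0.544,0],"grip":-1},{"rot":[0,0,0],"translation":[0.227,-0.544,0],"grip":-1},{"rot":[0,0,0],"translation":[0.227,-0.544,0],"grip":-1},{"rot":[0,0,0],"translation":[0.227,-0.544,0],"grip":-1},{"rot":[0,0,0],"translation":[0.227,-0.544,0],"grip":-1},{"rot":[0,0,0],"translation":[0.227,-0.544,0],"grip":-1},{"rot":[0,0,0],"translation":[0.227,-0.544,0],"grip":-1},{"rot":[0,0,0],"translation":[0.227,-0.544,0.1],"grip":-1}]' >/dev/null
python3 -m crank '[{"rot":[0,0,0],"translation":[0,0,0.08],"grip":-1},{"rot":[0,0,0],"translation":[0,0,0.16],"grip":-1},{"rot":[0,0,0],"translation":[0,0,0.16],"grip":-1},{"rot":[0,0,0],"translation":[0,0,0.16],"grip":-1}]' >/dev/null
cat > lk2.py <<'E'
from h import *
import sys
print(np.round(manip.observe()['joint_positions'],2));st()
for c in("wrist","top"):
    cal=eyes.get_calibration(c); im=eyes.camera(c); cv2.imwrite(f"pics/{sys.argv[1]}{c}.png",im[...,::-1])
    for q,z in(("slab",.022),("wedge",float(sys.argv[2])+.005)):
      for r in eyes.regions_of(c,q)[:1]:
        cs,_=cv2.findContours(r["region"].astype(np.uint8),0,2); P=np.array([atz(c,p[0],z,cal)[:2] for p in max(cs,key=len)],np.float32)
        print(c,q,r["confidence"],r["extent"],cv2.minAreaRect(P*1000))
    for q,z in(("slab_top",.022),("wedge_tip",float(sys.argv[2]))):
      for r in eyes.tip_of(c,q)[:1]: print(c,q,r["confidence"],r["at"],np.round(atz(c,r["at"],z,cal),4))
E
python3 lk2.py a 0.035
```

```text
[-0.72  0.88  0.92  1.63 -0.79  1.04 -1.31]
13.9 [0.7008 0.0773 0.0563] [[0.983, -0.183, -0.004], [-0.183, -0.983, -0.001], [-0.004, 0.001, -1.0]] [ 0.97 -0.76  0.58] 0.022
wrist slab 0.61 [420.3, 375.9, 45.4, 40.0] ((538.1854248046875, 15.145549774169922), (93.22344970703125, 9.983041763305664), 29.150358200073242)
wrist wedge 0.96 [318.5, 301.9, 45.7, 103.5] ((658.2461547851562, 86.02427673339844), (28.140172958374023, 85.58140563964844), 78.57115173339844)
top slab 0.71 [231.0, 235.8, 64.2, 51.7] ((518.0494384765625, 52.89030456542969), (136.87542724609375, 106.32769012451172), 79.81785583496094)
top wedge 0.69 [214.0, 180.3, 17.4, 45.4] ((648.3804931640625, 89.95110321044922), (27.33346176147461, 108.51068115234375), 81.43981170654297)
top slab_top 0.94 [230.2, 234.3] [0.5161 0.0541 0.022 ]
top wedge_tip 0.82 [211.8, 201.6] [0.5944 0.0963 0.035 ]
```

View pics/awrist.png

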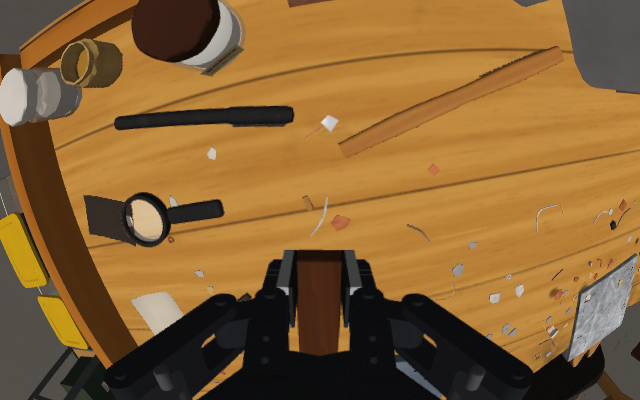

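The view shows the wedge between the pads at (320, 310), thick end at the top, well centred. The top view puts its tip at (0.594, 0.096), as computed. I'll lower it to the bench.

```bash

python3 -m crank '[{"rot":[0,0,0],"translation":[0,0,0.07],"grip":-1},{"rot":[0,0,0],"translation":[0,0,0.11],"grip":-1},{"rot":[0,0,0],"translation":[0,0,0.126],"grip":-1},{"rot":[0,0,0],"translation":[0,0,0.126],"grip":-1},{"rot":[0,0,0],"translation":[0,0,0.126],"grip":-1},{"rot":[0,0,0],"translation":[0,0,0.126],"grip":-1}]' >/dev/null; python3 chk.py 0 2 &&
python3 -m crank '[{"rot":[0,0,0],"translation":[0,0,0.0025],"grip":-1},{"rot":[0,0,0],"translation":[0,0,0.0025],"grip":-1},{"rot":[0,0,0],"translation":[0,0,0.0025],"grip":-1}]' >/dev/null && python3 chk.py 0 1.5 &&
python3 -m crank '[{"rot":[0,0,0],"translation":[0,0,0.0025],"grip":-1},{"rot":[0,0,0],"translation":[0,0,0.0025],"grip":-1},{"rot":[0,0,0],"translation":[0,0,0.0025],"grip":-1}]' >/dev/null && python3 chk.py 0 1.5 &&
python3 -m crank '[{"rot":[0,0,0],"translation":[0,0,0.0015],"grip":-1},{"rot":[0,0,0],"translation":[0,0,0.0015],"grip":-1},{"rot":[0,0,0],"translation":[0,0,0.0015],"grip":-1}]' >/dev/null && python3 chk.py 0 1.5 &&
python3 -m crank '[{"rot":[0,0,0],"translation":[0,0,0.0015],"grip":-1},{"rot":[0,0,0],"translation":[0,0,0.0015],"grip":-1},{"rot":[0,0,0],"translation":[0,0,0.0015],"grip":-1}]' >/dev/null && python3 chk.py 0 1.5
python3 -c "from h import *; st()"
```

```text
z 0.0083 [-0.37 -1.12 -0.43] 14.9
   z 0.0070 [-0.3   0.15 -1.06] 15.15
   z 0.0054 [ 0.47  0.08 -0.55] 15.4
   z 0.0047 [-0.12 -0.52 -0.13] 15.65
   z 0.0041 [-0.28  0.55  0.01] 15.9
15.9 [0.7021 0.0774 0.0041] [[0.983, -0.183, -0.0], [-0.183, -0.983, 0.0], [-0.0, -0.0, -1.0]] [-0.28  0.55  0.01] 0.0219
```

```bash

python3 -m crank '[{"rot":[0,0,0],"translation":[0,0,0.0015],"grip":-1},{"rot":[0,0,0],"translation":[0,0,0.0015],"grip":-1},{"rot":[0,0,0],"translation":[0,0,0.0015],"grip":-1}]' >/dev/null && python3 chk.py 0 1.2 &&
python3 -m crank '[{"rot":[0,0,0],"translation":[0,0,0.0015],"grip":-1},{"rot":[0,0,0],"translation":[0,0,0.0015],"grip":-1},{"rot":[0,0,0],"translation":[0,0,0.0015],"grip":-1}]' >/dev/null && python3 chk.py 0 1.2 &&
python3 -m crank '[{"rot":[0,0,0],"translation":[0,0,0.001],"grip":-1},{"rot":[0,0,0],"translation":[0,0,0.001],"grip":-1},{"rot":[0,0,0],"translation":[0,0,0.001],"grip":-1}]' >/dev/null && python3 chk.py 0 1.2 &&
python3 -m crank '[{"rot":[0,0,0],"translation":[0,0,0.001],"grip":-1},{"rot":[0,0,0],"translation":[0,0,0.001],"grip":-1},{"rot":[0,0,0],"translation":[0,0,0.001],"grip":-1}]' >/dev/null && python3 chk.py 0 1.2
python3 -c "from h import *; st()"
```

```text
z 0.0035 [ 0.3  -0.86  0.34] 16.15
   z 0.0030 [ 0.12 -0.22  0.5 ] 16.4
   z 0.0028 [-0.86 -0.21  1.02] 16.65
   z 0.0028 [-2.08  0.75  4.15] 16.9
16.9 [0.7021 0.0774 0.0028] [[0.983, -0.183, 0.0], [-0.183, -0.983, 0.0], [-0.0, -0.0, -1.0]] [-2.08  0.75  4.15] 0.0222
```

```bash
cat > cx.py <<'E'
import sys
from h import *
s=manip.observe(); f=np.array(s["contact_force"]); p=np.array(s["ee_pos"]); ex=np.array([.983,-.184,0])
a=f@ex; print("   fx %.2f fz %.2f z %.4f dist %.1f mm t %.2f"%(a,f[2],p[2],1000*(p-[.5696,.1015,0])@ex,s["clock"]))
sys.exit(int(a>float(sys.argv[1])))
E
python3 -m crank '[{"rot":[0,0,0],"translation":[0,0,-0.001],"grip":-1},{"rot":[0,0,0],"translation":[0,0,-0.001],"grip":-1},{"rot":[0,0,0],"translation":[-0.003,0,-0.001],"grip":-1},{"rot":[0,0,0],"translation":[-0.01,0,-0.001],"grip":-1},{"rot":[0,0,0],"translation":[-0.018,0,-0.001],"grip":-1},{"rot":[0,0,0],"translation":[-0.025,0,-0.001],"grip":-1},{"rot":[0,0,0],"translation":[-0.03,0,-0.001],"grip":-1},{"rot":[0,0,0],"translation":[-0.03,0,-0.001],"grip":-1}]' >/dev/null; python3 cx.py 2 &&
python3 -m crank '[{"rot":[0,0,0],"translation":[-0.005,0,0],"grip":-1},{"rot":[0,0,0],"translation":[-0.01,0,0],"grip":-1},{"rot":[0,0,0],"translation":[-0.015,0,0],"grip":-1},{"rot":[0,0,0],"translation":[-0.02,0,0],"grip":-1},{"rot":[0,0,0],"translation":[-0.025,0,0],"grip":-1},{"rot":[0,0,0],"translation":[-0.025,0,0],"grip":-1},{"rot":[0,0,0],"translation":[-0.025,0,0],"grip":-1}]' >/dev/null && python3 cx.py 2
python3 -m crank '[{"rot":[0,0,0],"translation":[0,0,0],"grip":-1}]' >/dev/null; python3 cx.py 2
python3 -c "from h import *; st()"
```

```text
fx 0.72 fz 3.65 z 0.0028 dist 122.4 mm t 17.57
   fx 0.89 fz 5.05 z 0.0028 dist 112.5 mm t 18.15
   fx -0.06 fz 5.21 z 0.0028 dist 112.5 mm t 18.23
18.2333 [0.6803 0.0814 0.0028] [[0.983, -0.183, -0.0], [-0.183, -0.983, 0.0], [-0.001, -0.0, -1.0]] [-0.03  0.14  5.21] 0.0218
```

```bash

python3 -m crank '[{"rot":[0,0,0],"translation":[0,0,-0.0012],"grip":-1},{"rot":[0,0,0],"translation":[0,0,-0.0012],"grip":-1}]' >/dev/null; python3 cx.py 2 &&
python3 -m crank '[{"rot":[0,0,0],"translation":[-0.004,0,0],"grip":-1},{"rot":[0,0,0],"translation":[-0.008,0,0],"grip":-1},{"rot":[0,0,0],"translation":[-0.012,0,0],"grip":-1},{"rot":[0,0,0],"translation":[-0.0125,0,0],"grip":-1},{"rot":[0,0,0],"translation":[-0.0125,0,0],"grip":-1}]' >/dev/null && python3 cx.py 2 &&
python3 -m crank '[{"rot":[0,0,0],"translation":[-0.0025,0,0],"grip":-1},{"rot":[0,0,0],"translation":[-0.0025,0,0],"grip":-1}]' >/dev/null && python3 cx.py 1.8 &&
python3 -m crank '[{"rot":[0,0,0],"translation":[-0.0025,0,0],"grip":-1},{"rot":[0,0,0],"translation":[-0.0025,0,0],"grip":-1}]' >/dev/null && python3 cx.py 1.8 &&
python3 -m crank '[{"rot":[0,0,0],"translation":[-0.0025,0,0],"grip":-1},{"rot":[0,0,0],"translation":[-0.0025,0,0],"grip":-1}]' >/dev/null && python3 cx.py 1.8 &&
python3 -m crank '[{"rot":[0,0,0],"translation":[-0.0025,0,0],"grip":-1},{"rot":[0,0,0],"translation":[-0.0025,0,0],"grip":-1}]' >/dev/null && python3 cx.py 1.8 
python3 -m crank '[{"rot":[0,0,0],"translation":[0,0,0],"grip":-1}]' >/dev/null; python3 cx.py 2
```

```text
fx 1.43 fz 3.23 z 0.0028 dist 112.2 mm t 18.40
   fx 1.73 fz 1.30 z 0.0028 dist 107.0 mm t 18.82
   fx 0.50 fz 0.72 z 0.0028 dist 106.2 mm t 18.98
   fx 0.34 fz 0.62 z 0.0028 dist 105.2 mm t 19.15
   fx 0.27 fz 0.79 z 0.0028 dist 104.1 mm t 19.32
   fx -0.05 fz -1.48 z 0.0028 dist 103.2 mm t 19.48
   fx 1.03 fz -0.32 z 0.0028 dist 103.2 mm t 19.57
```

```bash

python3 -m crank '[{"rot":[0,0,0],"translation":[-0.0025,0,0],"grip":-1},{"rot":[0,0,0],"translation":[-0.0025,0,0],"grip":-1}]' >/dev/null && python3 cx.py 1.8 &&
python3 -m crank '[{"rot":[0,0,0],"translation":[-0.0025,0,0],"grip":-1},{"rot":[0,0,0],"translation":[-0.0025,0,0],"grip":-1}]' >/dev/null && python3 cx.py 1.8 &&
python3 -m crank '[{"rot":[0,0,0],"translation":[-0.0025,0,0],"grip":-1},{"rot":[0,0,0],"translation":[-0.0025,0,0],"grip":-1}]' >/dev/null && python3 cx.py 1.8 &&
python3 -m crank '[{"rot":[0,0,0],"translation":[-0.0025,0,0],"grip":-1},{"rot":[0,0,0],"translation":[-0.0025,0,0],"grip":-1}]' >/dev/null && python3 cx.py 1.8 &&
python3 -m crank '[{"rot":[0,0,0],"translation":[-0.0025,0,0],"grip":-1},{"rot":[0,0,0],"translation":[-0.0025,0,0],"grip":-1}]' >/dev/null && python3 cx.py 1.8 &&
python3 -m crank '[{"rot":[0,0,0],"translation":[-0.0015,0,0],"grip":-1},{"rot":[0,0,0],"translation":[-0.0015,0,0],"grip":-1}]' >/dev/null && python3 cx.py 1.8 &&
python3 -m crank '[{"rot":[0,0,0],"translation":[-0.0015,0,0],"grip":-1},{"rot":[0,0,0],"translation":[-0.0015,0,0],"grip":-1}]' >/dev/null && python3 cx.py 1.8 
python3 -m crank '[{"rot":[0,0,0],"translation":[0,0,0],"grip":-1}]' >/dev/null; python3 cx.py 2
```

```text
fx -0.26 fz 1.13 z 0.0030 dist 102.5 mm t 19.73
   fx 1.36 fz 0.42 z 0.0031 dist 101.7 mm t 19.90
   fx 1.93 fz -0.40 z 0.0032 dist 100.9 mm t 20.07
   fx 0.72 fz -0.28 z 0.0032 dist 100.9 mm t 20.15
```

```bash

python3 -m crank '[{"rot":[0,0,0],"translation":[0,0,0.0008],"grip":-1},{"rot":[0,0,0],"translation":[0,0,0.0008],"grip":-1}]' >/dev/null; python3 cx.py 3;
python3 -m crank '[{"rot":[0,0,0],"translation":[-0.0025,0,0],"grip":-1},{"rot":[0,0,0],"translation":[-0.0025,0,0],"grip":-1}]' >/dev/null && python3 cx.py 2.2 &&
python3 -m crank '[{"rot":[0,0,0],"translation":[0,0,0],"grip":-1}]' >/dev/null && python3 cx.py 2 &&
python3 -m crank '[{"rot":[0,0,0],"translation":[-0.002,0,0],"grip":-1},{"rot":[0,0,0],"translation":[-0.002,0,0],"grip":-1}]' >/dev/null && python3 cx.py 2.2 &&
python3 -m crank '[{"rot":[0,0,0],"translation":[0,0,0],"grip":-1}]' >/dev/null && python3 cx.py 2 &&
python3 -m crank '[{"rot":[0,0,0],"translation":[-0.002,0,0],"grip":-1},{"rot":[0,0,0],"translation":[-0.002,0,0],"grip":-1}]' >/dev/null && python3 cx.py 2.2 &&
python3 -m crank '[{"rot":[0,0,0],"translation":[0,0,0],"grip":-1}]' >/dev/null && python3 cx.py 2 &&
python3 -m crank '[{"rot":[0,0,0],"translation":[-0.0015,0,0],"grip":-1},{"rot":[0,0,0],"translation":[-0.0015,0,0],"grip":-1}]' >/dev/null && python3 cx.py 2.2 &&
python3 -m crank '[{"rot":[0,0,0],"translation":[0,0,0],"grip":-1}]' >/dev/null && python3 cx.py 2 &&
python3 -m crank '[{"rot":[0,0,0],"translation":[-0.0015,0,0],"grip":-1},{"rot":[0,0,0],"translation":[-0.0015,0,0],"grip":-1}]' >/dev/null && python3 cx.py 2.2
python3 -m crank '[{"rot":[0,0,0],"translation":[0,0,0],"grip":-1}]' >/dev/null; python3 cx.py 2
```

```text
fx 1.41 fz 1.07 z 0.0028 dist 100.9 mm t 20.32
   fx 1.66 fz -0.75 z 0.0029 dist 99.9 mm t 20.48
   fx 1.95 fz 0.78 z 0.0029 dist 99.9 mm t 20.57
   fx 3.27 fz -0.68 z 0.0029 dist 99.1 mm t 20.73
   fx 3.30 fz 0.05 z 0.0029 dist 99.1 mm t 20.82
```

The resistance rose by about 2.8 N over 2 mm at the expected place, which corresponds to a wedge height of 2.2 mm under the foot. I'll release and back off upward.

```bash

python3 -m crank '[{"rot":[0,0,0],"translation":[0,0,0],"grip":-0.1},{"rot":[0,0,0],"translation":[0,0,0],"grip":-0.1},{"rot":[0,0,0],"translation":[0,0,0],"grip":-0.1},{"rot":[0,0,0],"translation":[0,0,0],"grip":-0.1},{"rot":[0,0,0],"translation":[0,0,0],"grip":-0.1}]'; 
python3 -m crank '[{"rot":[0,0,0],"translation":[0,0,-0.02],"grip":-0.1},{"rot":[0,0,0],"translation":[0,0,-0.08],"grip":-0.1},{"rot":[0,0,0],"translation":[0,0,-0.16],"grip":-0.1},{"rot":[0,0,0],"translation":[0,0,-0.25],"grip":-1},{"rot":[0,0,0],"translation":[0,0,-0.25],"grip":-1},{"rot":[0,0,0],"translation":[0,0,-0.25],"grip":-1},{"rot":[0,0,0],"translation":[0,0,-0.25],"grip":-1}]'
python3 lk2.py b 0.001
python3 - <<'E'
from h import *
eyes.camera("scene"); im=eyes.camera("scene"); cv2.imwrite("pics/s2.png",cv2.resize(im[140:240,160:300,::-1],None,fx=5,fy=5,interpolation=2))
E
```

```text
clock: 21.23
ee_pos: [0.6664, 0.084, 0.0025]
tool_rot: [0.996, -0.092, -0.0, -0.0]
contact_force: [-0.5, -0.5, 0.3]
width: 0.0384
grasp_force: 0.0
clock: 21.82
ee_pos: [0.6665, 0.0842, 0.1028]
tool_rot: [0.996, -0.092, -0.0, -0.0]
contact_force: [0.3, -0.0, -0.1]
width: 0.0003
grasp_force: 0.0
[-0.8   0.79  0.97  1.7  -0.74  1.06 -1.33]
21.8167 [0.6665 0.0842 0.1028] [[0.983, -0.183, -0.0], [-0.183, -0.983, 0.001], [-0.001, -0.001, -1.0]] [ 0.32 -0.01 -0.13] 0.0003
wrist slab 0.79 [379.8, 324.9, 136.9, 61.0] ((563.7255249023438, 1.2802047729492188), (62.47032165527344, 26.421735763549805), 45.921485900878906)
wrist wedge 0.79 [318.9, 220.9, 30.8, 57.6] ((650.7796020507812, 87.52265930175781), (24.09993553161621, 50.51796340942383), 79.00086212158203)
top slab 0.61 [231.6, 235.2, 64.5, 49.9] ((518.5963134765625, 52.32314682006836), (143.45909118652344, 111.44654083251953), 80.15666198730469)
top wedge 0.73 [219.8, 191.0, 13.3, 41.8] ((627.4763793945312, 87.55975341796875), (26.367046356201172, 92.79682922363281), 80.87477111816406)
top slab_top 0.84 [226.6, 231.6] [0.5227 0.0628 0.022 ]
top wedge_tip 0.56 [212.5, 218.5] [0.557  0.1023 0.001 ]
```

View pics/s2.png

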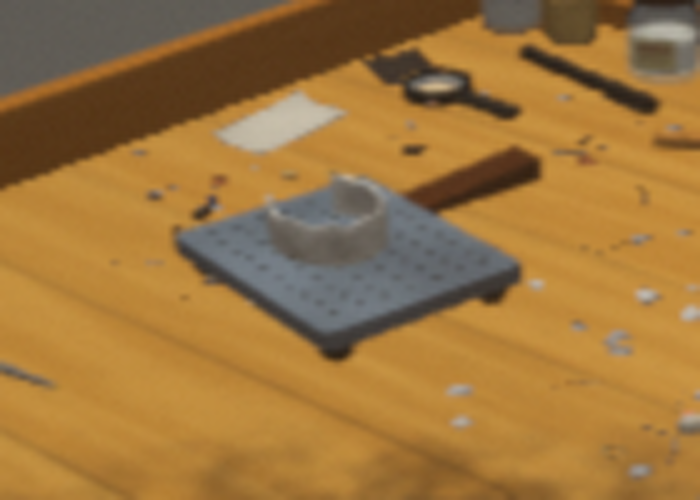

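The picture shows the wedge entering under the far corner, with the slab flat and the cuff standing on it. Next is the proof press on that corner.

```bash

python3 -m crank '[{"rot":[0,0,0],"translation":[-0.1,0,0],"grip":-1},{"rot":[0,0,0],"translation":[-0.2,0,0],"grip":-1},{"rot":[0,0,0],"translation":[-0.25,0.002,0.05],"grip":-1},{"rot":[0,0,0],"translation":[-0.25,0.002,0.12],"grip":-1},{"rot":[0,0,0],"translation":[-0.25,0.002,0.18],"grip":-1},{"rot":[0,0,0],"translation":[-0.25,0.002,0.19],"grip":-1},{"rot":[0,0,0],"translation":[-0.25,0.002,0.19],"grip":-1},{"rot":[0,0,0],"translation":[-0.25,0.002,0.19],"grip":-1}]' >/dev/null; python3 chk.py 0 2 && 
python3 -m crank '[{"rot":[0,0,0],"translation":[0,0,0.005],"grip":-1},{"rot":[0,0,0],"translation":[0,0,0.005],"grip":-1},{"rot":[0,0,0],"translation":[0,0,0.005],"grip":-1}]' >/dev/null && python3 chk.py 0 1.8 && 
python3 -m crank '[{"rot":[0,0,0],"translation":[0,0,0.003],"grip":-1},{"rot":[0,0,0],"translation":[0,0,0.003],"grip":-1},{"rot":[0,0,0],"translation":[0,0,0.003],"grip":-1}]' >/dev/null && python3 chk.py 0 1.8 && 
python3 -m crank '[{"rot":[0,0,0],"translation":[0,0,0.0015],"grip":-1},{"rot":[0,0,0],"translation":[0,0,0.0015],"grip":-1}]' >/dev/null && python3 chk.py 0 1.8 && 
python3 -m crank '[{"rot":[0,0,0],"translation":[0,0,0.0015],"grip":-1},{"rot":[0,0,0],"translation":[0,0,0.0015],"grip":-1}]' >/dev/null && python3 chk.py 0 1.8 && 
python3 -m crank '[{"rot":[0,0,0],"translation":[0,0,0.0015],"grip":-1},{"rot":[0,0,0],"translation":[0,0,0.0015],"grip":-1}]' >/dev/null && python3 chk.py 0 1.8 && 
python3 -m crank '[{"rot":[0,0,0],"translation":[0,0,0.0015],"grip":-1},{"rot":[0,0,0],"translation":[0,0,0.0015],"grip":-1}]' >/dev/null && python3 chk.py 0 1.8
python3 -c "from h import *; st()"
```

```text
z 0.0276 [-0.16 -0.61  0.67] 23.08
   z 0.0256 [ 0.22 -0.91 -0.47] 23.33
   z 0.0237 [ 0.32 -0.62 -0.19] 23.58
   z 0.0229 [-0.32 -0.75  0.2 ] 23.75
   z 0.0222 [ 0.41  0.21 -0.52] 23.92
   z 0.0219 [-1.85  0.07  1.58] 24.08
   z 0.0217 [-1.82  0.48  5.35] 24.25
24.25 [0.5685 0.1013 0.0217] [[0.983, -0.183, -0.0], [-0.183, -0.983, 0.001], [-0.0, -0.001, -1.0]] [-1.82  0.48  5.35] -0.0
```

The corner is now firm at z = 21.8 mm, the same height as the firm corner. I'll retreat, take a last look and hand in.

```bash

python3 -m crank '[{"rot":[0,0,0],"translation":[0,0,-0.02],"grip":-1},{"rot":[0,0,0],"translation":[0,0,-0.1],"grip":-1},{"rot":[0,0,0],"translation":[0,0,-0.2],"grip":-1},{"rot":[0,0,0],"translation":[0.1,0,-0.3],"grip":-1},{"rot":[0,0,0],"translation":[0.2,0,-0.4],"grip":-1},{"rot":[0,0,0],"translation":[0.2,0,-0.4],"grip":-1},{"rot":[0,0,0],"translation":[0.2,0,-0.4],"grip":-1},{"rot":[0,0,0],"translation":[0.2,0,-0.4],"grip":-1}]'
python3 - <<'E'
from h import *
a=eyes.camera("scene")[140:240,160:300,::-1]; b=eyes.camera("top")[160:290,150:320,::-1]
cv2.imwrite("pics/end.png",np.hstack([cv2.resize(a,(390,300),interpolation=2),cv2.resize(b,(392,300),interpolation=2)]))
E
```

```text
clock: 24.92
ee_pos: [0.6482, 0.0859, 0.1825]
tool_rot: [0.996, -0.092, 0.001, -0.0]
contact_force: [0.7, -0.3, -0.9]
width: -0.0003
grasp_force: 0.0
```

View pics/end.png

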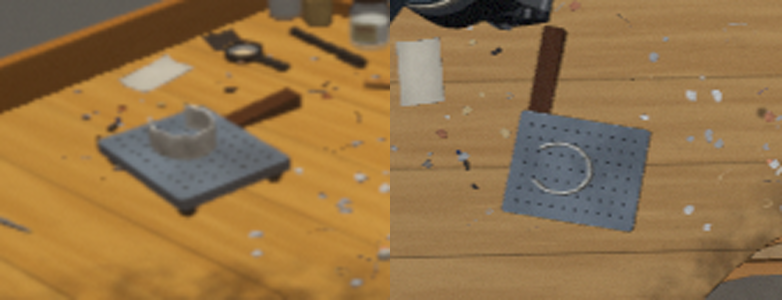

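The last picture shows the wedge under the far-left corner, entering at (541, 112) in the right half. The slab is where it stood, the cuff is on it, and the robot is clear.

```bash
python3 -c "from bench import manip; print(manip.sign_off())"
```

```text
the job is handed in; nothing more can be done
None
```

I handed the job in at about 25 s: the wedge is under the short foot at the +x,+y corner, which gave about 2.4 mm before and is now as firm as the one other corner I pressed, and the slab looks unmoved with the cuff still on it.

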